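# Clamp the mould half with the ratchet knob

## Task

Gently slide the mould half along the bench clamp until it is fully home against the end stop, then turn the ratchet knob clockwise until you feel it slip at its set torque, and stop there: do not wind it on past the slip. Leave the mould clamped and let go, without disturbing the things lying around.

Things in the scene. Friction and masses are not known exactly. Their poses are not given: they have to be found in the camera images.
- clamp: Green bench clamp, fixed. Origin on the bench under the screw axis; x runs along the bed to the end stop, z up. Base 205 x 124 mm (x -140 to 65 mm). Posts at y = +-52 mm, 34 mm along x, carry a cross beam, 36 mm along x, 120 mm along y, top 88 mm above the bench, with a bush on it to 96 mm. Side guides 54 mm apart, tops 26 mm above the bench, x -105 to 45 mm
- bed: Steel bed strip of the clamp, 155 x 52 mm, top 12 mm above the bench, on which the mould slides; origin and axes as the clamp. The screw presses the mould on it so that it bears on the bed with about 55 N (its 5 N weight included) at the set torque; more than 80 N overloads the mould
- stop_face (a point): Middle of the end stop's face, 40 mm ahead of the screw axis, 20 mm above the bench. Stop 60 mm wide, top 28 mm above the bench. With the mould fully home its block touches this face and its origin is on the screw axis
- knob_grip (a point): Point on the axis of the ratchet knob at mid height, 123 mm above the bench. Black fluted upright cylinder, 40 mm diameter, 30 mm high (108 to 138 mm above the bench), above the cross beam, on a 16 mm neck. Grip it across any diameter, 40 N does; it keeps its height. Clockwise from above lowers the screw's foot (28 mm disc under the beam) 4 mm per rad; the foot stays where it is left
- knob_top (a point): Centre of the knob's top, 138 mm above the bench. Rubber grip gives 2 N m/rad. Turns freely at 0.1 to 0.25 N m; once the sprung foot (40 N/mm) meets the mould this rises in about 0.4 rad to the set torque, 0.45 N m, where the knob slips at constant torque for only 0.7 rad; beyond, it drives solidly and overloads. Foot starts 2 to 11 mm over the mould (unmeasured): 0.5 to 2.8 rad to contact
- mould: Loose dark steel mould half, block 80 x 50 x 18 mm, 0.4 to 0.6 kg, lying on the bed between the guides, 35 to 60 mm short of home. Origin: centre of the block's underside; x axis towards the end stop, z up
- handle (a point): Middle of the crossbar of the mould half's wire handle (8 mm wire, bar 36 mm long along the mould's y, centre 10 mm above the mould's underside, 85 mm behind its origin, on the side away from the end stop). It can be pushed with closed fingers from behind; sliding takes 2 to 7 N. Do not push the mould with more than 45 N
- awl: Bystander: loose awl with black handle, 170 mm long, lying on the bench
- tub: Bystander: loose white plastic tub, 70 mm across, 55 mm high; origin under its centre
- plug: Bystander: loose grey domed plug, 52 mm across, 43 mm high; origin under its centre
There are look-alikes about, which are no part of the job. Of the things like the mould, leave any that is blue or red; of the rest the larger one is meant.

How it is judged:
On the way, in this order (a step that is already met when the one before it is completed fails the run):
1. the mould half is fully home against the end stop (within 2.5 mm) (x of mould in the frame of clamp above -0.0025 m and contact force between mould and bed below 14 N), for 0.2 s.
2. the knob has been turned to its set torque: the mould is pressed on the bed with at least 46 N, its own weight included (contact force between mould and bed above 46 N), for 0.2 s.
At the end, for the whole second after the job is handed in: The mould half is home (within 2.5 mm of the end stop), at rest, and pressed on the bed by the clamp's screw with at least 44 N (its own weight included) (x of mould in the frame of clamp above -0.0025 m and contact force between mould and bed above 44 N and linear speed of mould below 0.01 m/s); the robot touches nothing.
It fails at once if the mould is overloaded: pressed on the bed with more than 80 N (knob wound past its slip, or leaned on) (contact force between mould and bed above 80 N).
It fails at once if the robot pushes the mould with more than 45 N (contact force between the arm and mould above 45 N).
It fails at once if the fingers push the mould with more than 45 N (contact force between the fingers and mould above 45 N).
It fails at once if a bystander (awl, tub or plug) is moved by more than 15 mm (distance of any of awl, tub, plug from where it was at the start of the episode above 0.015 m).
It also fails if it takes over 72 s, if anything falls off the work surface, if the arm or the gripper's body presses on something with over 40 N, if the wrist force passes 120 N, or if a joint passes its speed limit or range.

## Robot

A 7-joint arm with a two-finger parallel gripper is mounted at the origin on the work surface. World frame = base frame: x ahead of the robot, y to its left, z up, the work surface at z = 0. Lengths are in m, angles in rad, forces in N, time in s.
With the tool pointing down it reaches from about 0.425 to 0.925 m from the base axis. Payload 6.8 kg.
Tool frame: the origin (TCP) lies between the finger pads; the fingertips stand 22 mm ahead of it and the grasp point (between the pads) lies 3 mm ahead of it; z points along the fingers, y is the line along which they close (so a half turn about z gives the same grasp; the last joint's range is limited). The gripper opens to 88 mm and grips with 3 to 60 N. Pads are 20 mm wide; open, the fingers measure 115 mm over their backs; the gripper's body (75 mm by 178 mm) begins 61 mm behind the grasp point.
Start: joints at [-1.417, 0.477, 0.022, 1.555, -0.011, 1.109, -0.083], TCP at [0.175, 0.652, 0.245] pointing down, gripper open.
Joint ranges: [-2.96, 2.96], [-0.34, 2.1], [-1.41, 1.46], [0.24, 2.44], [-1.37, 4.51], [0.17, 1.92], [-2.96, 2.96]. Speed limits (rad/s): [2.39, 2.39, 3.14, 3.14, 3.14, 3.14, 3.14].

## Interface

Orientations are given as [roll, pitch, yaw] about the fixed x, y, z axes, in that order (R = Rz(yaw) Ry(pitch) Rx(roll)).
In Python, from plant import r gives the robot as it stands. The module is installed in compiled form; this text tells all that it offers.
- The arm moves only by the tool jog_arm, never from a script. Its argument "moves" is a list of rows, each a list of 4 numbers: the shift along the tool's x, y, z in cm, then the turn about the tool's z in rad. In form: [[dx, dy, dz, twist], ...]. A call has 1 to 5 rows; each row is the pose to reach, as a shift and turn from the pose commanded when the call began, along the tool's axes at that moment; what a row does not reach only later rows make up. A row lasts 1/10 s, in which the tool goes at most 50 mm and 8.59 degrees, less where a joint would pass 70% of its speed; a pose out of reach is approached as far as the arm can. A call with a gripper value outside its range is refused whole. "jaw" is the opening, from 0 (shut) to 1 (fully open), set as the call begins (left out, the last holds). The fingers move at their own pace and stop on an object; "force" is the grip in N (left out, the last holds). Time passes only in rows, so rows that repeat a pose let the fingers close. It gives the time, the measured TCP pose, the force, the opening and the grip force at its end, in the units of the state.
- r.observe(): the state, without advancing time (a new reading comes with each control period).
- r.camera(name): name is "side" or "top"; returns a dict with "img" (400x640x3 uint8, red, green, blue), "range_z" (400x640 float32, m along the optical axis (not along the pixel's ray), 0 where there is no reading), "camera_matrix" (3x3 intrinsics, pixels), "distortion" ([k1, k2, p1, p2, k3] as OpenCV has them; the pictures are not rectified), "xyz" and "rotation" of the camera in the world. Camera axes: x right, y up, looking along -z (the intrinsics and any distortion apply to the point x, -y, -z); pixel columns grow to the right and rows downward; lengths in m; the calibration is good to about 2 mm. A picture is of the moment at which its call begins.
- r.hand_in(): hands the job in; it is judged then, once.
The state is a dict: "t": time; "qpos": joint angles; "joint_vel": joint speeds; "joint_torque": joint torques, N m; "tcp_pos": TCP position; "orientation": TCP orientation; "force": force on the tool from outside, world axes, zero at the start; "moment": the same for the moment, N m; "grip_width": finger opening in m; "finger_force": force on a finger pad.
Only numpy, scipy, OpenCV 4.12 (cv2) and the standard library are available. Lean on these libraries where they do the work, as an engineer would, in place of code of your own. Each camera call takes 0.05 s, during which the arm holds its last target. There are 200 camera calls.

## Working session

There is one attempt and no reset: what is moved stays moved. The work goes in short steps, Python scripts to look and compute and a tool call to move; the robot and the scene stay as the last step left them, time stands still between calls to the robot, and variables do not carry over. Pictures are saved under pics/ and viewed, at most 10 in all, crops included, and the job is handed in when it is done.

Besides the shell and the picture viewer there is one more tool, called as a command line: name --pt "numbers of a row" for each row, then --argument value for the rest. jog_arm: Moves the arm, as the interface text tells. Its arguments: {"type":"object","properties":{"moves":{"type":"array","items":{"type":"array","items":{"type":"number"}}},"jaw":{"type":"number"},"force":{"type":"number"}},"required":["moves"]}

```bash
mkdir -p pics; cat > h.py <<'E'
import numpy as np, cv2
from plant import r
def grab(n):
    c=r.camera(n); return c
def cloud(c):
    h,w=c["range_z"].shape
    u,v=np.meshgrid(np.arange(w),np.arange(h))
    p=cv2.undistortPoints(np.stack([u,v],-1).reshape(-1,1,2).astype(np.float64),np.array(c["camera_matrix"]),np.array(c["distortion"])).reshape(h,w,2)
    z=c["range_z"]
    P=np.stack([p[...,0]*z,-p[...,1]*z,-z],-1)
    R=np.array(c["rotation"]).reshape(3,3)
    W=P@R.T+np.array(c["xyz"]); W[z==0]=np.nan
    return W
def save(c,n): cv2.imwrite("pics/"+n,cv2.cvtColor(c["img"],cv2.COLOR_RGB2BGR))
E
python3 - <<'E'
from h import *
for n in("top","side"):
    c=grab(n); save(c,n+"1.png"); np.savez(n+"1.npz",W=cloud(c),img=c["img"]); print(c["xyz"],c["rotation"])
print(r.observe())
E
```

```text
Traceback (most recent call last):
  File "h.py", line 11, in cloud
    R=np.array(c["rotation"]).reshape(3,3)
ValueError: cannot reshape array of size 3 into shape (3,3)
```

View pics/top1.png

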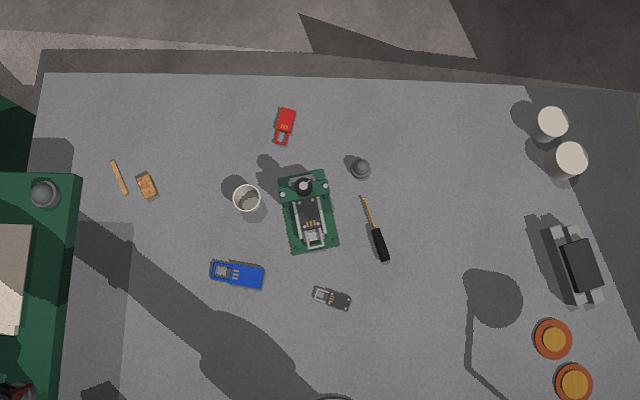

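The top view shows the clamp at about (310,212), with the knob at (303,185) and the mould's handle at (316,240). The tub is at (246,198), the plug at (360,168) and the awl at (375,230). The rotation comes as three angles, so I'll fix the helper for that.

```bash
sed -i 's/R=np.array(c\["rotation"\]).reshape(3,3)/from scipy.spatial.transform import Rotation as Ro; R=Ro.from_euler("xyz",c["rotation"]).as_matrix()/' h.py
python3 - <<'E'
from h import *
for n in("top","side"):
    c=grab(n); save(c,n+"1.png"); W=cloud(c); np.savez(n+"1.npz",W=W,img=c["img"]); print(n,c["xyz"],c["rotation"])
    if n=="top":
        for u,v in [(303,185),(316,240),(246,198),(360,168),(375,230),(311,212),(200,330),(420,150),(283,182),(324,178)]: print(u,v,W[v,u].round(4))
print(r.observe())
E
```

```text
top [0.39905867 0.04702813 1.03218136] [ 0.18087984 -0.01342815 -1.54390867]
303 185 [0.6061 0.0856 0.1399]
316 240 [0.4955 0.0533 0.003 ]
246 198 [0.5989 0.2378 0.0036]
360 168 [ 0.6783 -0.0532  0.0389]
375 230 [ 0.5228 -0.0942  0.023 ]
311 212 [0.563  0.0678 0.0288]
200 330 [0.2643 0.333  0.0019]
420 150 [ 0.7432 -0.217   0.0035]
283 182 [0.6441 0.1438 0.0043]
324 178 [0.658  0.0373 0.0044]
side [ 0.5015776  -0.52513581  0.47470822] [ 1.00963068 -0.00823559 -0.16479278]
{'t': 0.15, 'qpos': array([-1.41710846,  0.47761641,  0.02238431,  1.55615817, -0.01150747,
        1.10931523, -0.08310655]), 'joint_vel': array([-0.00036865, -0.00227126,  0.00115895, -0.0032758 , -0.00135574,
        0.00156067, -0.00157788]), 'joint_torque': array([ 3.20402811e-03, -5.83290696e+01,  1.53712057e+00, -2.72874373e+01,
       -5.41480235e-02,  1.43874739e-02,  8.33067179e-05]), 'tcp_pos': array([0.17461142, 0.65159881, 0.24392958]), 'orientation': array([-3.14022823e+00,  1.05546918e-04,  2.87978000e+00]), 'force': array([ 0.30107008,  0.06647443, -0.34494313]), 'moment': array([-0.03176621,  0.03458982,  0.0320325 ]), 'finger_force': 0.0, 'grip_width': 0.0878329135355728}
```

View pics/side1.png

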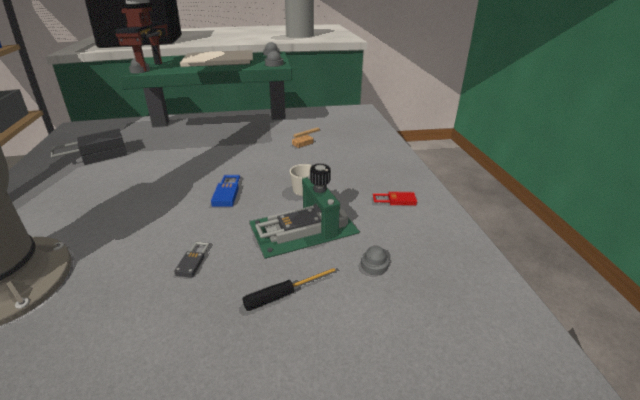

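The side view confirms the layout: knob at (320,174), mould block at (300,220), handle at (265,230). Next I'll fit the poses.

```bash
python3 - <<'E'
from h import *
for n in("top","side"):
    d=np.load(n+"1.npz"); W=d["W"]; im=d["img"]
    box=(abs(W[...,0]-.58)<.17)&(abs(W[...,1]-.075)<.12)
    k=box&(W[...,2]>.131)&(W[...,2]<.15); P=W[k]
    if n=="top":
        (cx,cy),rr=cv2.minEnclosingCircle(P[:,:2].astype(np.float32)); print(n,"knob",cx,cy,rr,np.median(P[:,2]),len(P))
    else: print(n,"knob",P.mean(0),P.min(0),P.max(0),len(P))
    hsv=cv2.cvtColor(im,cv2.COLOR_RGB2HSV)
    g=(box&(hsv[...,0]>60)&(hsv[...,0]<95)&(hsv[...,1]>90)).astype(np.uint8)
    nn,lab,st,ce=cv2.connectedComponentsWithStats(g)
    P=W[g>0]; print(np.histogram(P[:,2],bins=np.arange(0,.11,.01))[0])
    lo=P[P[:,2]<.02]; (c,s,a)=cv2.minAreaRect(lo[:,:2].astype(np.float32)*1000); print("base",c,s,a)
    hi=P[(P[:,2]>.08)&(P[:,2]<.1)]
    if len(hi)>10: print("beam",cv2.minAreaRect(hi[:,:2].astype(np.float32)*1000), np.median(hi[:,2]))
c=cv2.imread("pics/top1.png")[150:270,230:400]; a=cv2.resize(c,None,fx=4.5,fy=4.5,interpolation=cv2.INTER_CUBIC); cv2.imwrite("pics/crop1.png",a)
E
```

```text
top knob 0.6065976023674011 0.08677972853183746 0.02045370079576969 0.13725601415657873 242
[1043    5    2    1    1    3    2   10  395   11]
base (569.507080078125, 77.14466094970703) (203.35137939453125, 121.45487976074219) 13.466134071350098
beam ((605.6177368164062, 85.72137451171875), (35.701908111572266, 117.10067749023438), 13.750999450683594) 0.0866463632485156
side knob [0.60600411 0.08179739 0.13776745] [0.58670982 0.06686193 0.13139141] [0.62695114 0.10647442 0.14155573] 223
[900  60  85  88  91  75  75  99 336  14]
base (571.2193603515625, 73.79341888427734) (202.00296020507812, 118.6869888305664) 12.551024436950684
beam ((606.20556640625, 82.27052307128906), (33.220951080322266, 114.24237060546875), 13.781682968139648) 0.08823884967313483
```

View pics/crop1.png

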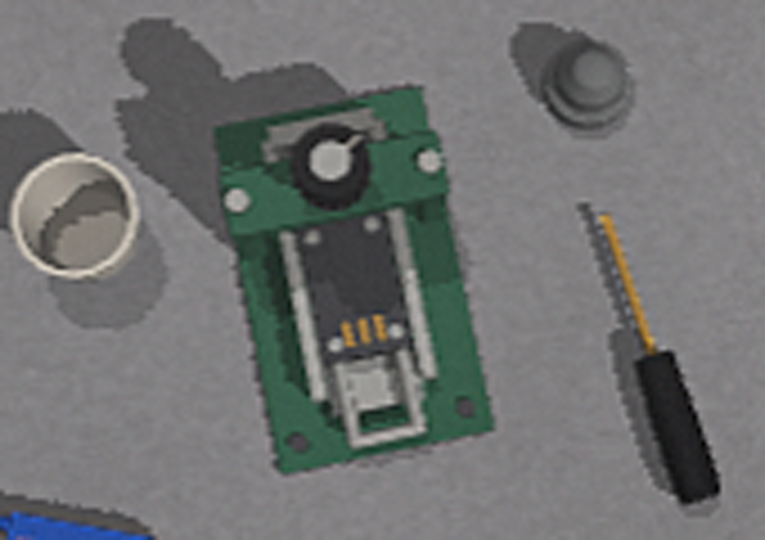

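The clamp origin is about (0.606, 0.085) with yaw 0.237, and the base, beam and knob fits agree. Now I'll locate the handle bar.

```bash
python3 - <<'E'
from h import *
d=np.load("top1.npz"); W=d["W"]; im=d["img"].astype(int)
o=np.array([.606,.085]); a=.237
X=(W[...,0]-o[0])*np.cos(a)+(W[...,1]-o[1])*np.sin(a); Y=-(W[...,0]-o[0])*np.sin(a)+(W[...,1]-o[1])*np.cos(a)
g=(im.min(-1)>110)&(X>-.16)&(X<-.08)&(abs(Y)<.024)
n,lab,st,ce=cv2.connectedComponentsWithStats(g.astype(np.uint8))
for i in range(1,n):
    m=lab==i
    if m.sum()>8: print(i,m.sum(),"X",X[m].min(),X[m].max(),"Y",Y[m].min(),Y[m].max(),"z",np.median(W[...,2][m]))
m=g&(abs(Y)<.012); print(np.c_[np.round(X[m],3),np.round(Y[m],3),np.round(W[...,2][m],3)][np.argsort(X[m])][:14])
dk=(im.max(-1)<90)&(abs(X+.05)<.07)&(abs(Y)<.024)&(W[...,2]>.02)&(W[...,2]<.04); print("block X",np.percentile(X[dk],[1,99]),"Y",np.percentile(Y[dk],[1,50,99]))
E
```

```text
1 218 X -0.13496421361447622 -0.08682388512536848 Y -0.02359351557537249 0.02037857278298557 z 0.020395634545589125
3 124 X -0.159879607410361 -0.14078408075227353 Y -0.023474872747100396 0.023822845074371345 z -0.0012369983526663297
[[-0.16  -0.011 -0.003]
 [-0.16   0.002 -0.001]
 [-0.159 -0.008 -0.001]
 [-0.159  0.004 -0.003]
 [-0.159 -0.006 -0.001]
 [-0.159  0.007 -0.005]
 [-0.158  0.009  0.001]
 [-0.158 -0.003 -0.002]
 [-0.158 -0.001 -0.001]
 [-0.158  0.012 -0.003]
 [-0.157 -0.011 -0.004]
 [-0.157  0.001 -0.002]
 [-0.157 -0.009  0.002]
 [-0.157  0.004 -0.002]]
block X [-0.09570857 -0.00928687] Y [-0.02286774  0.00011126  0.02357299]
```

jog_arm --pt "0 0 0 -0.15" --pt "0 0 0 -0.3" --pt "0 0 0 -0.45" --pt "0 0 0 -0.5" --pt "0 0 0 -0.5" --jaw 0

```text
t: 0.65
tcp_pos: [0.1748, 0.6518, 0.2443]
orientation: [-3.141, -0.0, -2.903]
force: [0.0, -0.5, 0.8]
grip_width: 0.0508
finger_force: 0.0
```

jog_arm --pt "-4 -3 0 0" --pt "-7 -7 0 0" --pt "-9 -11 0 0" --pt "-11 -15 0 0" --pt "-12.5 -19 0 0"

```text
t: 1.15
tcp_pos: [0.3427, 0.4951, 0.2445]
orientation: [-3.141, 0.0, -2.906]
force: [0.6, 0.1, 1.3]
grip_width: 0.0113
finger_force: 0.0
```

jog_arm --pt "-1 -4.5 0 0" --pt "-2 -9 0 0" --pt "-2.5 -13.5 0 0" --pt "-2.5 -18 0 0" --pt "-2.5 -22 0 0"

```text
t: 1.65
tcp_pos: [0.4177, 0.2865, 0.2446]
orientation: [-3.141, 0.0, -2.907]
force: [1.9, 0.7, 0.3]
grip_width: 0.0005
finger_force: 0.0
```

jog_arm --pt "0.5 -4.5 0 0" --pt "1 -9 0 0" --pt "1.5 -13.5 0 0" --pt "2 -18 0 0" --pt "2.5 -21 0 0"

```text
t: 2.15
tcp_pos: [0.4425, 0.0758, 0.2448]
orientation: [-3.141, 0.0, -2.908]
force: [0.4, -0.4, 0.6]
grip_width: 0.0004
finger_force: 0.0
```

```bash
python3 -c "
from h import *
s=r.observe(); print(s['qpos'].round(3),s['tcp_pos'],s['orientation'],s['force'],s['moment'])
d=s['tcp_pos'][:2]-[.606,.085];a=.237;print(d[0]*np.cos(a)+d[1]*np.sin(a),-d[0]*np.sin(a)+d[1]*np.cos(a))"
```

```text
[-0.495  0.095  0.2    2.082 -0.023  0.966  1.521] [0.44247161 0.07575708 0.24480343] [-3.14141341e+00  3.04881896e-04 -2.90838362e+00] [ 0.42388039 -0.36727962  0.58403907] [ 0.05783057 -0.01796469  0.05596827]
-0.1611273559929245 0.029409876221107134
```

jog_arm --pt "0.4 -2.9 3 0" --pt "0.4 -2.9 7 0" --pt "0.4 -2.9 11 0" --pt "0.4 -2.9 15 0" --pt "0.4 -2.9 17 0"

```text
t: 2.65
tcp_pos: [0.4438, 0.0495, 0.0721]
orientation: [-3.141, -0.003, -2.905]
force: [0.2, -0.2, 0.7]
grip_width: 0.0002
finger_force: 0.0
```

```bash
python3 - <<'E'
from h import *
s=r.observe(); print(s['qpos'].round(3),s['tcp_pos'],s['force'],s['moment'])
d=s['tcp_pos'][:2]-[.606,.085];a=.237;print(d[0]*np.cos(a)+d[1]*np.sin(a),-d[0]*np.sin(a)+d[1]*np.cos(a))
c=grab("side"); save(c,"s2.png")
x=cv2.imread("pics/s2.png")[130:290,190:400]; cv2.imwrite("pics/s2c.png",cv2.resize(x,None,fx=3.6,fy=3.6,interpolation=cv2.INTER_CUBIC))
E
```

```text
[-0.406  0.382  0.184  2.233 -0.132  0.54   1.686] [0.44380469 0.04947661 0.07205772] [ 0.15796429 -0.15036281  0.66878569] [ 0.05104847  0.00110563 -0.0072543 ]
-0.16600186713415305 0.003551043451308536
```

View pics/s2c.png

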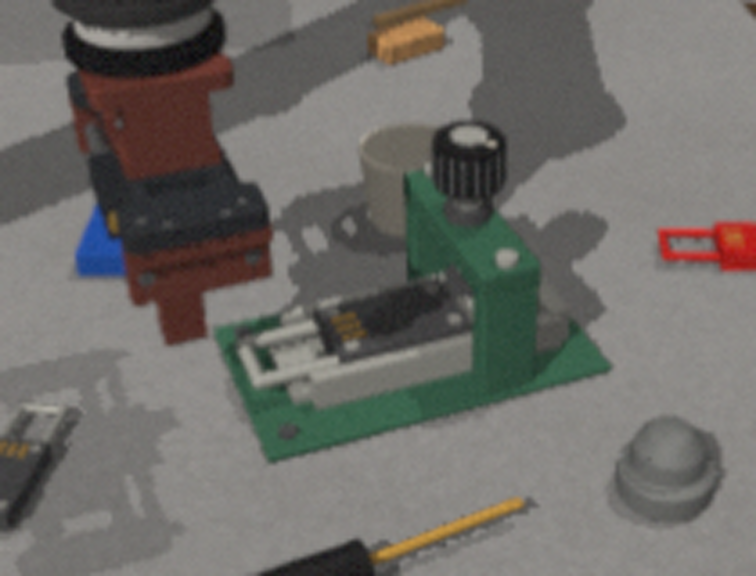

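The crop shows the closed finger at (185,320), behind and clear of the handle bar at (255,365). I'll go down and push.

jog_arm --pt "0 -0.2 1.5 0" --pt "0 -0.3 3 0" --pt "0 -0.3 3.6 0" --pt "0 -0.3 3.6 0" --pt "0 -0.3 3.6 0"

```text
t: 3.2
tcp_pos: [0.4466, 0.0471, 0.0394]
orientation: [3.142, 0.001, -2.904]
force: [0.2, 0.4, 0.6]
grip_width: 0.0007
finger_force: 0.0
```

jog_arm --pt "-0.4 0 0 0" --pt "-0.8 0 0 0" --pt "-1.1 0 0 0" --pt "-1.4 0 0 0" --pt "-1.6 0 0 0"

```text
t: 3.7
tcp_pos: [0.4621, 0.0509, 0.0387]
orientation: [3.142, 0.0, -2.903]
force: [0.6, -0.6, 0.4]
grip_width: 0.0003
finger_force: 0.0
```

jog_arm --pt "-0.2 0 0 0" --pt "-0.4 0 0 0" --pt "-0.6 0 0 0" --pt "-0.8 0 0 0" --pt "-1.0 0 0 0"

```text
t: 4.2
tcp_pos: [0.4716, 0.0532, 0.0385]
orientation: [-3.142, 0.0, -2.903]
force: [-2.0, 0.6, -1.2]
grip_width: 0.0009
finger_force: 0.9
```

jog_arm --pt "-0.25 0 0 0" --pt "-0.5 0 0 0" --pt "-0.75 0 0 0" --pt "-1.0 0 0 0" --pt "-1.25 0 0 0"

```text
t: 4.7
tcp_pos: [0.4838, 0.0561, 0.0386]
orientation: [3.142, 0.0, -2.903]
force: [-2.3, -0.9, -0.1]
grip_width: 0.0002
finger_force: 0.9
```

jog_arm --pt "-0.25 0 0 0" --pt "-0.5 0 0 0" --pt "-0.75 0 0 0" --pt "-1.0 0 0 0" --pt "-1.25 0 0 0"

```text
t: 5.2
tcp_pos: [0.4958, 0.0591, 0.0386]
orientation: [3.142, -0.0, -2.903]
force: [-1.4, -0.2, -0.2]
grip_width: 0.0003
finger_force: 0.9
```

jog_arm --pt "-0.15 0 0 0" --pt "-0.3 0 0 0" --pt "-0.4 0 0 0" --pt "-0.5 0 0 0" --pt "-0.6 0 0 0"

```text
t: 5.7
tcp_pos: [0.5015, 0.0604, 0.0386]
orientation: [3.142, -0.0, -2.903]
force: [-1.4, 0.0, -0.1]
grip_width: 0.0008
finger_force: 1.0
```

jog_arm --pt "-0.1 0 0 0" --pt "-0.2 0 0 0" --pt "-0.3 0 0 0" --pt "-0.4 0 0 0" --pt "-0.5 0 0 0"

```text
t: 6.2
tcp_pos: [0.5064, 0.0616, 0.0386]
orientation: [3.142, -0.0, -2.903]
force: [-1.7, -0.5, -0.3]
grip_width: 0.0006
finger_force: 1.0
```

jog_arm --pt "-0.05 0 0 0" --pt "-0.1 0 0 0" --pt "-0.15 0 0 0" --pt "-0.2 0 0 0"

```text
t: 6.6
tcp_pos: [0.5081, 0.062, 0.0386]
orientation: [3.142, -0.0, -2.903]
force: [-3.7, -1.3, -0.3]
grip_width: 0.0002
finger_force: 1.6
```

Force is rising, so I'll ease on in small steps.

jog_arm --pt "-0.05 0 0 0" --pt "-0.1 0 0 0"

```text
t: 6.8
tcp_pos: [0.5083, 0.0621, 0.0385]
orientation: [3.141, -0.002, -2.903]
force: [-5.5, -0.8, 3.5]
grip_width: 0.0006
finger_force: 3.1
```

jog_arm --pt "-0.05 0 0 0" --pt "-0.1 0 0 0"

```text
t: 7.0
tcp_pos: [0.5084, 0.0621, 0.0384]
orientation: [3.141, -0.004, -2.904]
force: [-7.8, -1.6, 6.1]
grip_width: 0.0004
finger_force: 4.1
```

jog_arm --pt "-0.07 0 0 0" --pt "-0.14 0 0 0" --pt "-0.14 0 0 0"

```text
t: 7.3
tcp_pos: [0.5084, 0.0622, 0.0382]
orientation: [3.141, -0.007, -2.904]
force: [-9.9, -1.8, 6.9]
grip_width: 0.0008
finger_force: 5.1
```

jog_arm --pt "0.5 0 0 0" --pt "1.5 0 0 0" --pt "3 0 -0.5 0" --pt "3 0 -4 0" --pt "3 0 -8.5 0"

```text
t: 7.8
tcp_pos: [0.4811, 0.0555, 0.1235]
orientation: [-3.141, -0.003, -2.903]
force: [1.4, 0.2, 0.1]
grip_width: 0.0004
finger_force: 0.0
```

jog_arm --pt "0 0 -4.5 0" --pt "0 0 -9 0" --pt "0 0 -11.5 0" --pt "0 0 -11.5 0" --jaw 1

```text
t: 8.2
tcp_pos: [0.4851, 0.0563, 0.2428]
orientation: [3.141, 0.01, -2.904]
force: [0.6, -0.1, 0.4]
grip_width: 0.029
finger_force: 0.0
```

```bash
python3 - <<'E'
from h import *
s=r.observe(); print(s['qpos'].round(3),s['tcp_pos'],s['force'],s['moment'])
d=s['tcp_pos'][:2]-[.606,.085];a=.237;print(d[0]*np.cos(a)+d[1]*np.sin(a),-d[0]*np.sin(a)+d[1]*np.cos(a))
c=grab("side"); save(c,"s3.png")
x=cv2.imread("pics/s3.png")[130:290,190:400]; cv2.imwrite("pics/s3c.png",cv2.resize(x,None,fx=3.6,fy=3.6,interpolation=cv2.INTER_CUBIC))
E
```

```text
[-0.46   0.163  0.244  2.012 -0.049  0.962  1.617] [0.48508475 0.05630387 0.24276707] [ 0.60987486 -0.10915686  0.42347451] [ 0.01676152 -0.01633633  0.03457786]
-0.12427276366034799 0.0004954135490255647
```

View pics/s3c.png

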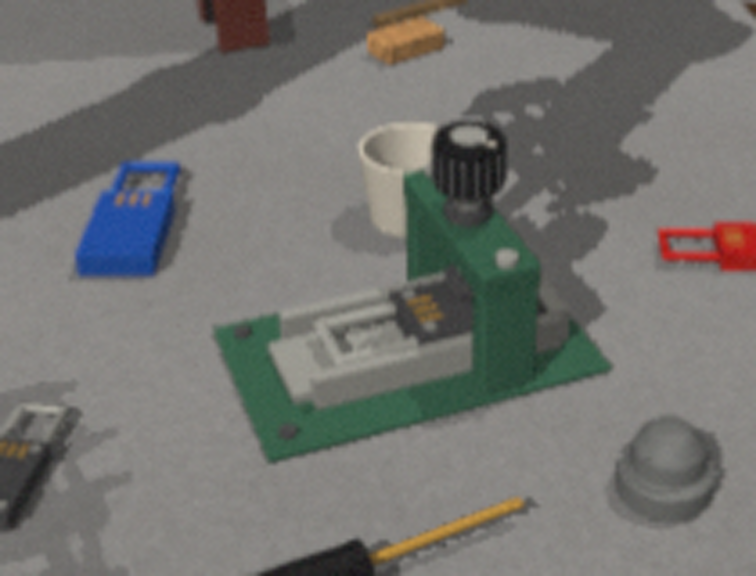

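The crop shows the mould now under the beam, with the handle (345,335) over the bed. I'll check it from the top while moving over the knob.

```bash
python3 - <<'E'
from h import *
c=grab("top"); W=cloud(c); im=c["img"].astype(int)
o=np.array([.606,.085]); a=.237
X=(W[...,0]-o[0])*np.cos(a)+(W[...,1]-o[1])*np.sin(a); Y=-(W[...,0]-o[0])*np.sin(a)+(W[...,1]-o[1])*np.cos(a)
for nm,I,X,Y,Z in (("now",im,X,Y,W[...,2]),):
    m=(abs(Y)<.02)&(X>-.11)&(X<-.03)
    ob=(I.max(-1)<80)&m&(Z>.015)&(Z<.06)
    print("arm in view?",np.nanmax(Z[m]),"dark X",np.percentile(X[ob],[1,5,50]) if ob.any() else None)
save(c,"t4.png"); x=cv2.imread("pics/t4.png")[150:270,230:400]; cv2.imwrite("pics/t4c.png",cv2.resize(x,None,fx=4.5,fy=4.5,interpolation=cv2.INTER_CUBIC))
E
```

```text
arm in view? 0.5934323822458341 dark X None
```

jog_arm --pt "-3 0 0 0" --pt "-7 0 0 0" --pt "-10.5 0 0 0" --pt "-12.4 0 0 0" --pt "-12.4 0 0 0" --jaw 1

```text
t: 8.8
tcp_pos: [0.6039, 0.0857, 0.2359]
orientation: [-3.141, -0.002, -2.903]
force: [-0.9, -1.0, -0.8]
grip_width: 0.0771
finger_force: 0.0
```

The arm hid the mould from above. The hard stall at X = -0.100 is where home should be (bar rear -0.089 plus half a finger), so I'll carry on to the knob.

jog_arm --pt "0 0 2 0" --pt "0 0 4 0" --pt "0 0 6 0" --pt "0 0 6 0" --pt "0 0 6 0"

```text
t: 9.3
tcp_pos: [0.6019, 0.0846, 0.178]
orientation: [-3.141, -0.002, -2.904]
force: [-0.7, -0.4, -0.6]
grip_width: 0.088
finger_force: 0.0
```

```bash
python3 - <<'E'
from h import *
s=r.observe(); print(s['qpos'].round(3),s['tcp_pos'],s['force'],s['moment'],s['grip_width'])
d=s['tcp_pos'][:2]-[.606,.0845];a=.237;print(d[0]*np.cos(a)+d[1]*np.sin(a),-d[0]*np.sin(a)+d[1]*np.cos(a))
c=grab("side"); save(c,"s5.png")
x=cv2.imread("pics/s5.png")[90:250,220:430]; cv2.imwrite("pics/s5c.png",cv2.resize(x,None,fx=3.6,fy=3.6,interpolation=cv2.INTER_CUBIC))
E
```

```text
[-0.42   0.443  0.234  1.797 -0.125  0.917  1.677] [0.60191438 0.08461108 0.17803685] [-0.72964685 -0.40026758 -0.62357114] [ 0.08488253 -0.00293599  0.08872376] 0.08802465767176834
-0.003945330896172949 0.0010672289306006629
```

View pics/s5c.png

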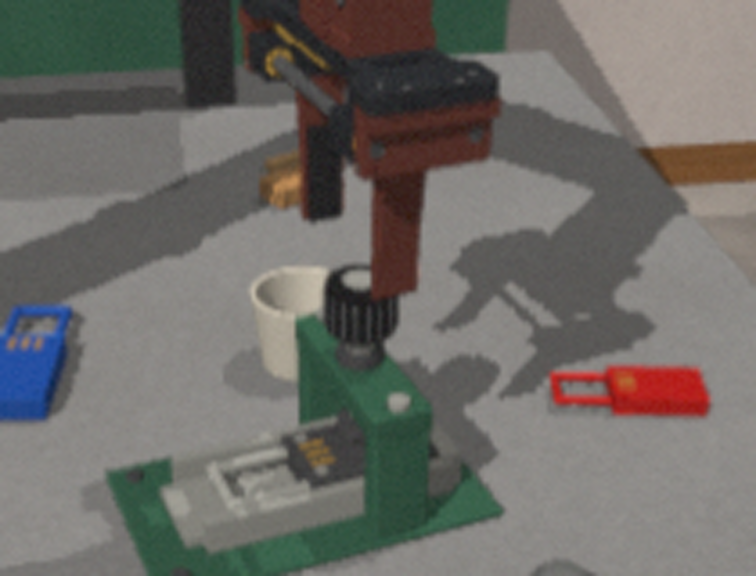

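The crop shows the open fingers on either side of the knob (360,300), so I'll correct by 4 mm, go down and grip.

jog_arm --pt "-0.2 -0.1 1.5 0" --pt "-0.4 -0.1 3 0" --pt "-0.4 -0.1 4.5 0" --pt "-0.4 -0.1 5.2 0" --pt "-0.4 -0.1 5.2 0"

```text
t: 9.85
tcp_pos: [0.606, 0.0848, 0.1248]
orientation: [-3.142, -0.003, -2.903]
force: [-0.7, -0.4, -0.2]
grip_width: 0.0879
finger_force: 0.0
```

```bash
python3 - <<'E'
from h import *
s=r.observe(); print(s['qpos'].round(3),s['tcp_pos'],s['force'],s['moment'],s['grip_width'])
d=s['tcp_pos'][:2]-[.606,.0845];a=.237;print(d[0]*np.cos(a)+d[1]*np.sin(a),-d[0]*np.sin(a)+d[1]*np.cos(a))
E
```

```text
[-0.404  0.516  0.218  1.824 -0.146  0.821  1.695] [0.60600721 0.08482622 0.12479022] [-0.7106271  -0.38683243 -0.20797893] [ 0.02058747 -0.00688488 -0.01228402] 0.08787972745899265
8.360440489974307e-05 0.0003154028935549321
```

jog_arm --pt "0 0 0 0" --pt "0 0 0 0" --pt "0 0 0 0" --pt "0 0 0 0" --pt "0 0 0 0" --jaw 0 --force 40

```text
t: 10.35
tcp_pos: [0.6072, 0.0851, 0.127]
orientation: [3.142, 0.001, -2.903]
force: [0.0, 0.2, -1.0]
grip_width: 0.0513
finger_force: 0.0
```

jog_arm --pt "0 0 0 0" --pt "0 0 0 0" --pt "0 0 0 0"

```text
t: 10.65
tcp_pos: [0.6066, 0.0875, 0.1268]
orientation: [3.139, -0.0, -2.902]
force: [-2.0, 5.4, 1.8]
grip_width: 0.0395
finger_force: 40.0
```

```bash
cat > o.py <<'E'
from h import *
s=r.observe(); print(s['t'],'q7',s['qpos'][6].round(3),'yaw',s['orientation'][2].round(3),s['tcp_pos'].round(4),s['force'].round(1),'M',s['moment'].round(3),'tau7',s['joint_torque'][6].round(3),s['grip_width'],s['finger_force'])
E
python3 o.py
```

```text
10.65 q7 1.695 yaw -2.902 [0.6066 0.0875 0.1268] [-2.   5.4  1.8] M [1.035 0.354 0.012] tau7 0.006 0.03952466252611385 40.0003319978714
```

jog_arm --pt "0 0.25 0 0" --pt "0 0.25 0 0.1" --pt "0 0.25 0 0.2" --pt "0 0.25 0 0.3" --pt "0 0.25 0 0.3"

```text
t: 11.15
tcp_pos: [0.6066, 0.0873, 0.1268]
orientation: [-3.141, 0.0, 3.079]
force: [0.4, 0.1, 0.8]
grip_width: 0.0396
finger_force: 40.0
```

```bash
python3 o.py
```

```text
11.15 q7 1.436 yaw 3.079 [0.6066 0.0873 0.1268] [0.4 0.1 0.8] M [0.228 0.047 0.068] tau7 -0.923 0.0395761506210874 40.00117242336273
```

jog_arm --pt "0 0 0 0.1" --pt "0 0 0 0.2" --pt "0 0 0 0.3" --pt "0 0 0 0.3"

```text
t: 11.55
tcp_pos: [0.6066, 0.087, 0.1268]
orientation: [-3.141, 0.0, 2.781]
force: [-1.4, -1.7, 1.7]
grip_width: 0.0395
finger_force: 40.0
```

```bash
python3 o.py
```

```text
11.55 q7 1.186 yaw 2.781 [0.6066 0.087  0.1268] [-1.4 -1.7  1.7] M [-0.031 -0.024  0.039] tau7 -0.902 0.03954335599251386 40.00117599964142
```

jog_arm --pt "0 0 0 0.1" --pt "0 0 0 0.2"

```text
t: 11.75
tcp_pos: [0.6065, 0.0867, 0.1268]
orientation: [-3.141, 0.0, 2.581]
force: [-0.8, -1.3, 1.3]
grip_width: 0.0395
finger_force: 40.0
```

```bash
python3 o.py
```

```text
11.75 q7 1.018 yaw 2.581 [0.6065 0.0867 0.1268] [-0.8 -1.3  1.3] M [-0.157  0.064  0.417] tau7 0.778 0.03950389045679155 39.99726355075836
```

jog_arm --pt "0 0 0 0.05" --pt "0 0 0 0.1"

```text
t: 11.95
tcp_pos: [0.6064, 0.0866, 0.1268]
orientation: [-3.141, 0.0, 2.482]
force: [-1.5, -2.1, 2.3]
grip_width: 0.0396
finger_force: 40.0
```

```bash
python3 o.py; python3 - <<'E'
from h import *
c=grab("side"); save(c,"s6.png")
a=cv2.imread("pics/s3.png")[150:200,290:350];x=cv2.imread("pics/s6.png")[120:200,280:360]
cv2.imwrite("pics/s6c.png",cv2.resize(x,None,fx=7,fy=7,interpolation=cv2.INTER_CUBIC))
E
```

```text
11.95 q7 0.936 yaw 2.482 [0.6064 0.0866 0.1268] [-1.5 -2.1  2.3] M [-0.152  0.156  0.173] tau7 0.368 0.039575366044690766 39.99930739402771
```

View pics/s6c.png

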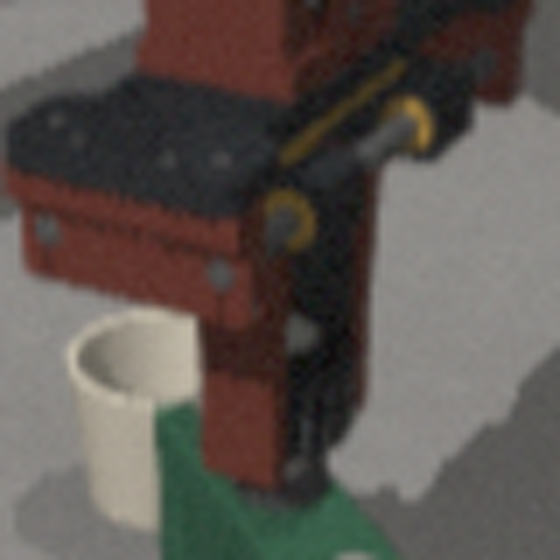

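The grip on the knob is sound, with the fingers at (270,430) of the crop. I'll take slow steady 0.2 rad steps and read the torque after each.

jog_arm --pt "0 0 0 0.04" --pt "0 0 0 0.08" --pt "0 0 0 0.12" --pt "0 0 0 0.16" --pt "0 0 0 0.2"

```text
t: 12.5
tcp_pos: [0.6063, 0.0864, 0.1268]
orientation: [-3.141, 0.0, 2.283]
force: [-3.0, -2.4, 3.9]
grip_width: 0.0396
finger_force: 40.0
```

```bash
python3 o.py
```

```text
12.5 q7 0.771 yaw 2.283 [0.6063 0.0864 0.1268] [-3.  -2.4  3.9] M [-0.404  0.301  0.222] tau7 0.213 0.039627501213715 39.99981343746185
```

jog_arm --pt "0 0 0 0.04" --pt "0 0 0 0.08" --pt "0 0 0 0.12" --pt "0 0 0 0.16" --pt "0 0 0 0.2"

```text
t: 13.0
tcp_pos: [0.6061, 0.0863, 0.1268]
orientation: [-3.14, 0.0, 2.082]
force: [-3.6, -3.5, 4.2]
grip_width: 0.0393
finger_force: 40.0
```

```bash
python3 o.py
```

```text
13.0 q7 0.605 yaw 2.082 [0.6061 0.0863 0.1268] [-3.6 -3.5  4.2] M [-0.468  0.292  0.217] tau7 0.189 0.039276025842659774 39.99992609024048
```

Free-running torque is steady at 0.22 N m after 1.3 rad.

jog_arm --pt "0 0 0 0.04" --pt "0 0 0 0.08" --pt "0 0 0 0.12" --pt "0 0 0 0.16" --pt "0 0 0 0.2"

```text
t: 13.5
tcp_pos: [0.6059, 0.0861, 0.1267]
orientation: [-3.14, 0.001, 1.882]
force: [-4.2, -2.1, 5.0]
grip_width: 0.0393
finger_force: 40.0
```

```bash
python3 o.py
```

```text
13.5 q7 0.441 yaw 1.882 [0.6059 0.0861 0.1267] [-4.2 -2.1  5. ] M [-0.56   0.501  0.248] tau7 0.181 0.039264322905905216 40.000049471855164
```

jog_arm --pt "0 0 0 0.04" --pt "0 0 0 0.08" --pt "0 0 0 0.12" --pt "0 0 0 0.16" --pt "0 0 0 0.2"

```text
t: 14.0
tcp_pos: [0.6057, 0.0861, 0.1268]
orientation: [-3.14, 0.001, 1.682]
force: [-5.0, -3.6, 5.3]
grip_width: 0.0397
finger_force: 40.0
```

```bash
python3 o.py
```

```text
14.0 q7 0.277 yaw 1.682 [0.6057 0.0861 0.1268] [-5.  -3.6  5.3] M [-0.625  0.637  0.272] tau7 0.179 0.03969737476564603 40.00016927719116
```

jog_arm --pt "0 0 0 0.04" --pt "0 0 0 0.08" --pt "0 0 0 0.12" --pt "0 0 0 0.16" --pt "0 0 0 0.2"

```text
t: 14.5
tcp_pos: [0.6054, 0.0861, 0.1267]
orientation: [-3.139, 0.001, 1.482]
force: [-6.4, -2.7, 7.1]
grip_width: 0.0392
finger_force: 40.0
```

```bash
python3 o.py
```

```text
14.5 q7 0.114 yaw 1.482 [0.6054 0.0861 0.1267] [-6.4 -2.7  7.1] M [-0.761  0.77   0.31 ] tau7 0.178 0.039246218420267244 40.0003856420517
```

jog_arm --pt "0 0 0 0.04" --pt "0 0 0 0.08" --pt "0 0 0 0.12" --pt "0 0 0 0.16" --pt "0 0 0 0.2"

```text
t: 15.0
tcp_pos: [0.6051, 0.0861, 0.1267]
orientation: [-3.139, 0.002, 1.283]
force: [-6.7, -2.7, 7.6]
grip_width: 0.0393
finger_force: 40.0
```

```bash
python3 o.py
```

```text
15.0 q7 -0.049 yaw 1.283 [0.6051 0.0861 0.1267] [-6.7 -2.7  7.6] M [-0.734  1.009  0.273] tau7 0.177 0.039341062600791885 40.00055193901062
```

The wrist joint torque is the cleaner signal. It holds at 0.18 N m, so the knob is still turning freely at 2.1 rad.

jog_arm --pt "0 0 0 0.04" --pt "0 0 0 0.08" --pt "0 0 0 0.12" --pt "0 0 0 0.16" --pt "0 0 0 0.2"

```text
t: 15.5
tcp_pos: [0.6049, 0.0861, 0.1267]
orientation: [-3.139, 0.002, 1.083]
force: [-7.4, -2.5, 8.0]
grip_width: 0.0398
finger_force: 40.0
```

```bash
python3 o.py
```

```text
15.5 q7 -0.211 yaw 1.083 [0.6049 0.0861 0.1267] [-7.4 -2.5  8. ] M [-0.768  1.236  0.235] tau7 0.177 0.039776340498397636 40.00080943107605
```

jog_arm --pt "0 0 0 0.04" --pt "0 0 0 0.08" --pt "0 0 0 0.12" --pt "0 0 0 0.16" --pt "0 0 0 0.2"

```text
t: 16.0
tcp_pos: [0.6048, 0.0863, 0.1267]
orientation: [-3.139, 0.003, 0.883]
force: [-9.0, -0.9, 9.1]
grip_width: 0.0391
finger_force: 40.0
```

```bash
python3 o.py
```

```text
16.0 q7 -0.374 yaw 0.883 [0.6048 0.0863 0.1267] [-9.  -0.9  9.1] M [-0.758  1.394  0.256] tau7 0.178 0.03914751272714547 40.001020431518555
```

jog_arm --pt "0 0 0 0.04" --pt "0 0 0 0.08" --pt "0 0 0 0.12" --pt "0 0 0 0.16" --pt "0 0 0 0.2"

```text
t: 16.5
tcp_pos: [0.6046, 0.0864, 0.1267]
orientation: [-3.139, 0.004, 0.683]
force: [-8.6, -1.6, 10.1]
grip_width: 0.0395
finger_force: 40.0
```

```bash
python3 o.py
```

```text
16.5 q7 -0.536 yaw 0.683 [0.6046 0.0864 0.1267] [-8.6 -1.6 10.1] M [-0.744  1.637  0.255] tau7 0.121 0.039455628086482564 40.00126004219055
```

jog_arm --pt "0 0 0 0.04" --pt "0 0 0 0.08" --pt "0 0 0 0.12" --pt "0 0 0 0.16"

```text
t: 16.9
tcp_pos: [0.6044, 0.0866, 0.1267]
orientation: [-3.139, 0.004, 0.523]
force: [-9.7, -1.2, 11.1]
grip_width: 0.0395
finger_force: 40.0
```

```bash
python3 o.py
```

```text
16.9 q7 -0.667 yaw 0.523 [0.6044 0.0866 0.1267] [-9.7 -1.2 11.1] M [-0.569  1.777  0.426] tau7 0.061 0.039509151393714734 40.0014728307724
```

Contact is showing: joint torque is shifting and Mz is up to 0.43. I'll go on in 0.1 rad steps.

jog_arm --pt "0 0 0 0.04" --pt "0 0 0 0.08" --pt "0 0 0 0.12"

```text
t: 17.2
tcp_pos: [0.6043, 0.0867, 0.1266]
orientation: [-3.14, 0.005, 0.403]
force: [-9.6, -0.3, 10.1]
grip_width: 0.0395
finger_force: 40.0
```

```bash
python3 o.py
```

```text
17.2 q7 -0.764 yaw 0.403 [0.6043 0.0867 0.1266] [-9.6 -0.3 10.1] M [-0.579  1.91   0.43 ] tau7 0.016 0.03949946042297824 40.00150144100189
```

jog_arm --pt "0 0 0 0.04" --pt "0 0 0 0.08"

```text
t: 17.4
tcp_pos: [0.6043, 0.0868, 0.1266]
orientation: [-3.14, 0.005, 0.324]
force: [-10.4, -0.6, 10.9]
grip_width: 0.0392
finger_force: 40.0
```

```bash
python3 o.py
```

```text
17.4 q7 -0.83 yaw 0.324 [0.6043 0.0868 0.1266] [-10.4  -0.6  10.9] M [-0.471  1.972  0.504] tau7 -0.015 0.03922685507399227 40.0015264749527
```

jog_arm --pt "0 0 0 0.04" --pt "0 0 0 0.08"

```text
t: 17.6
tcp_pos: [0.6043, 0.0869, 0.1266]
orientation: [-3.14, 0.005, 0.244]
force: [-9.6, -0.8, 11.7]
grip_width: 0.0394
finger_force: 40.0
```

```bash
python3 o.py
```

```text
17.6 q7 -0.896 yaw 0.244 [0.6043 0.0869 0.1266] [-9.6 -0.8 11.7] M [-0.395  2.024  0.46 ] tau7 -0.018 0.039417347372584524 40.001667737960815
```

jog_arm --pt "0 0 0 0.04" --pt "0 0 0 0.08"

```text
t: 17.8
tcp_pos: [0.6042, 0.087, 0.1266]
orientation: [-3.14, 0.005, 0.164]
force: [-10.4, 0.2, 11.2]
grip_width: 0.0397
finger_force: 40.0
```

```bash
python3 o.py
```

```text
17.8 q7 -0.962 yaw 0.164 [0.6042 0.087  0.1266] [-10.4   0.2  11.2] M [-0.358  2.066  0.513] tau7 -0.018 0.03966668311412297 40.00165343284607
```

The torque has stayed flat from 3.06 to 3.22 rad, so the knob is slipping at its set torque. I'll stop here, release and lift off.

jog_arm --pt "0 0 0 0" --pt "0 0 0 0" --pt "0 0 0 0" --pt "0 0 0 0" --pt "0 0 0 0" --jaw 1

```text
t: 18.3
tcp_pos: [0.6065, 0.0875, 0.1266]
orientation: [-3.142, 0.0, 0.161]
force: [0.4, -0.4, -0.3]
grip_width: 0.076
finger_force: 0.0
```

jog_arm --pt "0 0 0 0" --pt "0 0 0 0" --pt "0 0 0 0"

```text
t: 18.6
tcp_pos: [0.6065, 0.0874, 0.1267]
orientation: [3.142, -0.0, 0.16]
force: [-0.6, -0.4, -0.1]
grip_width: 0.0878
finger_force: 0.0
```

jog_arm --pt "0 0 -2 0" --pt "0 0 -5 0" --pt "0 0 -9 0" --pt "0 0 -12 0" --pt "0 0 -12 0"

```text
t: 19.1
tcp_pos: [0.6086, 0.0868, 0.2508]
orientation: [3.142, -0.007, 0.16]
force: [0.3, 0.4, 1.1]
grip_width: 0.0879
finger_force: 0.0
```

```bash
python3 o.py; python3 - <<'E'
from h import *
c=grab("side"); save(c,"s7.png")
x=cv2.imread("pics/s7.png")[110:310,190:420]; cv2.imwrite("pics/s7c.png",cv2.resize(x,None,fx=3,fy=3,interpolation=cv2.INTER_CUBIC))
E
```

```text
19.1 q7 -1.064 yaw 0.16 [0.6086 0.0868 0.2508] [0.3 0.4 1.1] M [0.054 0.166 0.048] tau7 -0.203 0.08794149696176057 0.0
```

View pics/s7c.png

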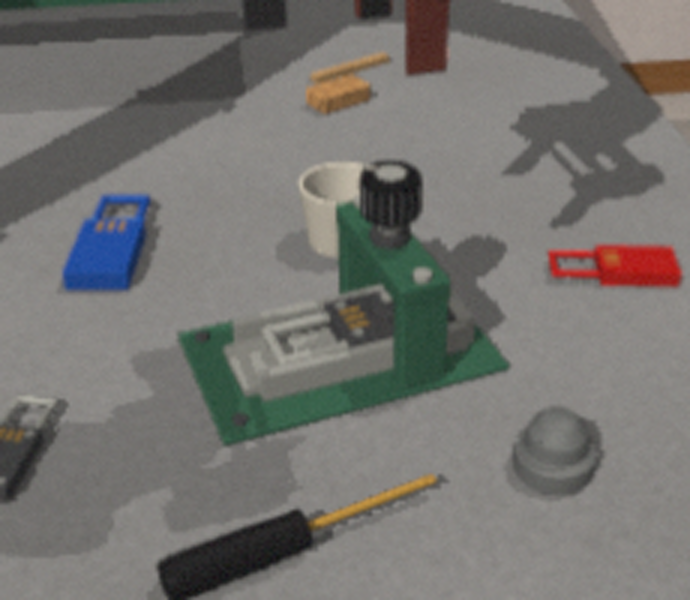

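The mould is at home under the beam with its handle at (305,340), the knob (390,195) is free, and the tub, plug and awl haven't moved. I'll let it settle and hand in.

jog_arm --pt "0 0 0 0" --pt "0 0 0 0" --pt "0 0 0 0"

```text
t: 19.45
tcp_pos: [0.6059, 0.0875, 0.2455]
orientation: [3.141, 0.002, 0.16]
force: [0.1, -0.2, 0.6]
grip_width: 0.0876
finger_force: 0.0
```

```bash
python3 -c "
from plant import r
print(r.hand_in())"
```

```text
the job is handed in; nothing more can be done
None
```

I pushed the mould until it stalled at the end stop, turned the knob about 0.16 rad into its slip, released it and handed in at 19.5 s with the bystanders undisturbed; hand-in returned no verdict, and home was judged from the stall because the arm blocked the top-view check.

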